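# Change over the welding-bench coupon trays

### The arm

A 6-joint arm with a two-finger parallel gripper is mounted at the origin on the work surface. World frame = base frame: x ahead of the robot, y to its left, z up, the work surface at z = 0. Lengths are in m, angles in degrees, forces in N, time in s.
With the tool pointing down it reaches from about 0.3 to 0.75 m from the base axis. Payload 8.5 kg.
Tool frame: the origin (TCP) lies on the mounting face of the last link; the fingertips stand 173 mm ahead of it and the grasp point (between the pads) lies 155 mm ahead of it (env.tips_ahead is the distance from the TCP to the fingertips, in m); z points along the fingers, x is the direction in which the jaws open and shut, and the axes are right-handed (so a half turn about z gives the same grasp; the last joint's range is limited). The gripper opens to 85 mm and grips with 20 to 120 N. Pads are 22 mm wide; open, the fingers measure 114 mm over their backs; the gripper's body (76 mm by 85 mm) begins 54 mm behind the grasp point. The pads swing forward as they close: fully open they stand 13 mm farther back than shut.
Start: joints at [-82.179, 21.807, 74.336, -0, 83.858, -12.336], TCP at [0.19, -0.516, 0.405] pointing down, gripper open.
Joint ranges: [-178.18, 178.18], [-50.72, 133.34], [12.68, 142.11], [-81.47, 261.47], [9.98, 163.14], [-165.26, 165.26]. Speed limits (degrees/s): [136.94, 136.94, 180, 180, 180, 180].

### API

Orientations are given as a 3x3 rotation matrix whose columns are the frame's x, y, z axes.
In Python, from rig import env gives the robot as it stands. The module is installed in compiled form; this text tells all that it offers.
- The arm moves only by the tool step_arm, never from a script. Its argument "increments" is a list of rows, each an object of numbers: "x", "y", "z": the shift along the tool's x, y, z in cm; "wx", "wy", "wz": the turn, a rotation vector about the tool's x, y, z in rad; "gripper": the finger opening in cm, from 0 to 8.54. A call has 1 to 20 rows; each row shifts and turns the commanded pose from where the row before left it, along the tool's axes as they then stand; what a row does not reach is not made up. A row lasts 1/10 s, in which the tool goes at most 50 mm and 8.59 degrees, less where a joint would pass 70% of its speed; a pose out of reach is approached as far as the arm can. A call with a gripper value outside its range is refused whole. The fingers move at their own pace and stop on an object; "newtons" is the grip in N (left out, the last holds). Time passes only in rows, so rows that do not move let the fingers close. It gives the time, the measured TCP pose, the force and the opening at its end, in the units of the state.
- env.observe(): the state, without advancing time (a new reading comes with each control period).
- env.get_image(name): name is "scene" or "top" or "wrist"; returns a dict with "color" (400x640x3 uint8, blue, green, red), "camera_matrix" (3x3 intrinsics, pixels), "rvec" (rotation vector, rad) and "tvec" (3), from world to camera coordinates, as OpenCV has them. Camera axes: x right, y down, z forward; pixel columns grow to the right and rows downward; lengths in m; the calibration is good to about 2 mm. A picture is of the moment at which its call begins. There is no depth.
- env.close_job(): hands the job in, once; it reports no verdict.
The state is a dict: "time_s": time; "q": joint angles; "qvel": joint speeds; "joint_efforts": joint torques, N m; "position": TCP position; "tool_rot": TCP orientation; "ft_force": force on the tool from outside, world axes, zero at the start; "wrist_torque": the same for the moment, N m; "grip_width": finger opening in m.
Only numpy, scipy, OpenCV 4.12 (cv2) and the standard library are available. Lean on these libraries where they do the work, as an engineer would, in place of code of your own. Each camera call takes 0.05 s, during which the arm holds its last target. There are 200 camera calls.

### The job

Push the open blue tray fully home with a fingertip, then hook a fingertip behind the lip of the yellow tray and draw it fully out to its stop, so the coupon in it can be got at. Never have both trays open at once, take nothing between the fingers, keep the coupon lying in its tray, leave the can, hammer and steel angle alone, and finish clear of everything.

Things in the scene. Friction and masses are not known exactly. Their poses are not given: they have to be found in the camera images.
- yellow_lip (a point): upright front lip of the yellow tray, a plate 118 mm wide (y), 4 mm thick (x), with a 6 mm round bead along its top. Origin: middle of its top edge, 45 mm above the table; it reaches down to 6 mm above the table. x points back into the housing (the tray opens along -x, shuts along +x), z up. The open bay behind it has its floor 36 mm below the lip's top, 112 mm wide inside. Starts shut or nearly so.
- blue_lip (a point): upright front lip of the blue tray, a plate 118 mm wide (y), 4 mm thick (x), with a 6 mm round bead along its top. Origin: middle of its top edge, 45 mm above the table; it reaches down to 6 mm above the table. x points back into the housing (the tray opens along -x, shuts along +x), z up. The open bay behind it has its floor 36 mm below the lip's top, 112 mm wide inside. Starts well open.
- yellow_tray (a joint): how far the yellow tray is drawn out, in m: 0 shut against a stop, 0.100 fully out against a stop. It slides level towards the lip's -x, resists with 3 N of friction plus 8 N per m/s, stays where left and cannot be lifted. Its side walls are 31 mm above the table. A coupon lies in its back part.
- blue_tray (a joint): how far the blue tray is drawn out, in m: 0 shut, 0.100 fully out; same tray and behaviour as the yellow one. Some short rods are fastened in its back part.
- yellow_unit: grey steel housing of the yellow tray, fixed, 150 x 130 x 58 mm (x, y, z), a yellow patch on its roof; origin at the centre of its underside, axes as the lip's. Its front face is 75 mm and the shut tray's lip 135 mm from the origin along -x, so the open bay is 60 mm deep when shut. Two flat runners, 4 mm high, 84 mm across, reach to 250 mm along -x.
- blue_unit: the same fixed housing, same sizes and axes, for the blue tray, with a blue patch on its roof.
- coupon: loose flat grey metal test coupon 90 x 38 x 6 mm, lying in the yellow tray under the housing's roof (hidden from above at first); origin at the centre of its underside, x along its length. It rides out with the tray.
- can: bystander: spray can, 60 mm across, 150 mm tall, standing between the two housings; origin at the centre of its base.
- hammer: bystander: hammer lying on the table to one side of the trays, 0.26 m long along its x, the 80 mm wide steel head at its +x end; origin at the middle of its length on the table.
- angle: bystander: piece of steel angle, 160 x 40 x 40 mm, lying on the table to one side of the trays; origin at the centre of its underside, x along its length.

How it is judged:
By the outcome, as a careful person would: the job done as asked, in the order asked, and still so for the second after the job is handed in, with the robot touching nothing.
It also fails if it takes over 45 s, if anything falls off the work surface, if the arm or the gripper's body presses on something with over 40 N, if the wrist force passes 120 N, or if a joint passes its speed limit or range.

## Working session

There is one attempt and no reset: what is moved stays moved. The work goes in short steps, Python scripts to look and compute and a tool call to move; the robot and the scene stay as the last step left them, time stands still between calls to the robot, and variables do not carry over. Pictures are saved under pics/ and viewed, about 8 in all and at most 12, crops included, and the job is handed in when it is done.

Besides the shell and the picture viewer there is one more tool, called after ">>>" as name(argument=value, ...) on one line, values as JSON. step_arm: Moves the arm, as the interface text tells. Its arguments: {"type":"object","properties":{"increments":{"type":"array"},"newtons":{"type":"number"}},"required":["increments"]}

```bash
mkdir -p pics
cat > h.py <<'E'
import numpy as np,cv2
from rig import env
def grab(n,f=None):
    d=env.get_image(n)
    if f: cv2.imwrite('pics/'+f,d['color'])
    return d
def ray(d,u,v,z):
    K=np.array(d['camera_matrix']);R=cv2.Rodrigues(np.array(d['rvec'],float))[0];t=np.array(d['tvec'],float).ravel()
    c=-R.T@t;r=R.T@np.linalg.inv(K)@np.array([u,v,1.]);return c+r*(z-c[2])/r[2]
def proj(d,P):
    return cv2.projectPoints(np.array(P,float).reshape(-1,3),np.array(d['rvec'],float),np.array(d['tvec'],float),np.array(d['camera_matrix'],float),None)[0].reshape(-1,2)
E
python3 - <<'E'
from h import *
import pickle
a=grab('top','t0.png');b=grab('scene','s0.png')
pickle.dump((a,b),open('i0.pkl','wb'))
for d in(a,b):
    hsv=cv2.cvtColor(d['color'],cv2.COLOR_BGR2HSV)
    for n,lo,hi in(('y',(20,100,80),(35,255,255)),('b',(95,100,60),(125,255,255))):
        m=cv2.inRange(hsv,lo,hi)
        cs=cv2.findContours(m,0,2)[0]
        for c in cs:
            if cv2.contourArea(c)>60: print(n,cv2.contourArea(c),[np.round(v,1) for v in cv2.minAreaRect(c)[:2]],cv2.minAreaRect(c)[2], cv2.boxPoints(cv2.minAreaRect(c)).round().tolist())
o=env.observe();print(o['position'],o['tool_rot'],o['grip_width'],env.tips_ahead)
E
```

```text
y 1030.0 [array([381.2, 191.6]), array([42.6, 26.2])] 6.340190887451172 [[359.0, 202.0], [361.0, 176.0], [404.0, 181.0], [401.0, 207.0]]
y 670.5 [array([ 75.6, 193.3]), array([50.7, 16.5])] 21.801410675048828 [[49.0, 192.0], [55.0, 176.0], [102.0, 195.0], [96.0, 210.0]]
y 799.5 [array([387.5, 151.8]), array([26., 33.])] 6.340191841125488 [[373.0, 167.0], [376.0, 134.0], [402.0, 137.0], [399.0, 170.0]]
b 2008.0 [array([254.1, 204.6]), array([42.6, 50.2])] 7.765166282653809 [[230.0, 227.0], [236.0, 177.0], [279.0, 183.0], [272.0, 232.0]]
b 161.5 [array([  7., 154.]), array([14., 32.])] 0.0 [[0.0, 170.0], [0.0, 138.0], [14.0, 138.0], [14.0, 170.0]]
b 819.0 [array([258.9, 152.8]), array([26.3, 33.4])] 7.594643592834473 [[244.0, 168.0], [248.0, 134.0], [274.0, 138.0], [270.0, 171.0]]
y 674.0 [array([323. , 267.6]), array([31.7, 23.4])] 30.068584442138672 [[303.0, 270.0], [315.0, 249.0], [343.0, 265.0], [331.0, 286.0]]
y 758.0 [array([289.7, 253.9]), array([21.9, 39.8])] 33.17851257324219 [[270.0, 265.0], [291.0, 231.0], [310.0, 243.0], [288.0, 277.0]]
y 216.5 [array([386.,  87.]), array([ 9.3, 29.8])] 54.782405853271484 [[371.0, 92.0], [396.0, 75.0], [401.0, 82.0], [377.0, 99.0]]
b 432.0 [array([365.8, 179. ]), array([28.6, 17.5])] 25.016895294189453 [[349.0, 181.0], [357.0, 165.0], [382.0, 177.0], [375.0, 193.0]]
b 1020.0 [array([326.8, 167.4]), array([39.4, 30.4])] 26.56505012512207 [[302.0, 172.0], [316.0, 145.0], [351.0, 163.0], [338.0, 190.0]]
b 1515.5 [array([433.1,  41.2]), array([34.9, 55.8])] 6.34019136428833 [[413.0, 67.0], [419.0, 12.0], [454.0, 15.0], [447.0, 71.0]]
b 124.5 [array([415. ,   2.5]), array([ 5., 30.])] 90.0 [[400.0, 0.0], [430.0, 0.0], [430.0, 5.0], [400.0, 5.0]]
[ 0.18951081 -0.51628097  0.40416897] [[ 3.44581661e-01 -9.38756326e-01 -2.00447043e-04]
 [-9.38755494e-01 -3.44581628e-01  1.27432076e-03]
 [-1.26534704e-03 -2.50936799e-04 -9.99999168e-01]] 0.08558169667815917 0.1734
```

View pics/t0.png

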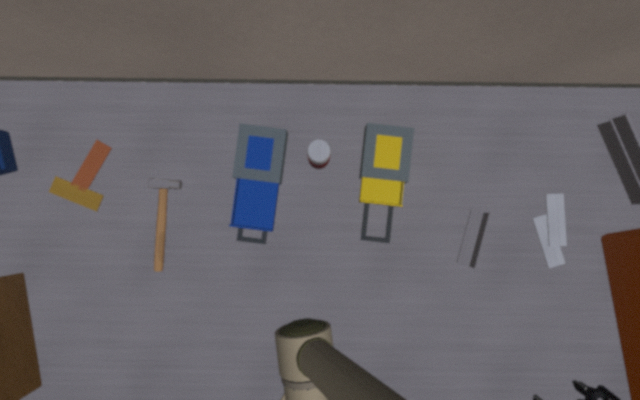

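View pics/s0.png

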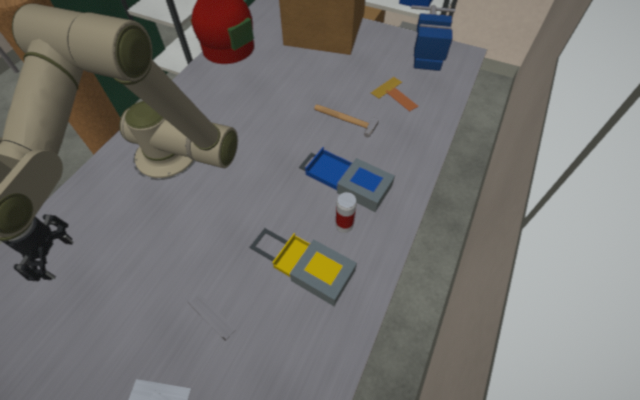

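Top view: the blue tray is open, with its lip at about (252,230). The yellow tray is shut, with its lip at about (381,206). The can is at (319,152), the hammer at (162,225) and the angle at (480,240). Trays open towards the robot. Next: rays.

Run:
```python
from h import *
import pickle
a,b=pickle.load(open('i0.pkl','rb'))
R={}
for nm,d in(('top',a),('scene',b)):
    print(nm,'cam',ray(d,320,200,0), (lambda Rm:-Rm.T@np.array(d['tvec']).ravel())(cv2.Rodrigues(np.array(d['rvec'],float))[0]))
    hsv=cv2.cvtColor(d['color'],cv2.COLOR_BGR2HSV)
    for n,lo,hi in(('y',(20,100,60),(35,255,255)),('b',(95,100,40),(125,255,255))):
        m=cv2.inRange(hsv,lo,hi)
        for c in cv2.findContours(m,0,1)[0]:
            if cv2.contourArea(c)<300: continue
            P=np.array([ray(d,u,v,.05)[:2] for u,v in c[:,0]])
            ctr=P.mean(0)
            if not(.2<ctr[0]<.85 and abs(ctr[1])<.4):continue
            for z in(.058,.045):
                P=np.array([ray(d,u,v,z)[:2] for u,v in c[:,0]],np.float32)
                r=cv2.minAreaRect(P);print(n,z,np.round(r[0],4),np.round(r[1],4),round(r[2],2),np.round(cv2.boxPoints(r),4).tolist())
for u,v,z in((319,147,.15),(150,183,.02),(181,183,.02),(159,270,.01),(472,266,.02),(487,213,.04),(470,210,0),(458,264,0)): print(u,v,ray(a,u,v,z).round(3))
for dd,n in((a,'ct'),(b,'cs')): 
    pass
c1=cv2.resize(a['color'][115:255,220:425],None,fx=3.9,fy=3.9,interpolation=2)
cv2.imwrite('pics/c1.png',c1)
```

```text
top cam [ 0.6072291  -0.00278923  0.        ] [0.56910046 0.00148659 1.04443818]
y 0.058 [ 0.6298 -0.169 ] [0.1162 0.0716] 84.26 [[0.5884000062942505, -0.2232999950647354], [0.659600019454956, -0.2303999960422516], [0.6711999773979187, -0.11479999870061874], [0.6000000238418579, -0.10760000348091125]]
y 0.045 [ 0.6306 -0.1713] [0.1177 0.0725] 84.26 [[0.5885999798774719, -0.22619999945163727], [0.6607999801635742, -0.23350000381469727], [0.6725999712944031, -0.11630000174045563], [0.6003999710083008, -0.10909999907016754]]
y 0.058 [ 0.7393 -0.1861] [0.0711 0.091 ] 84.26 [[0.690500020980835, -0.21690000593662262], [0.781000018119812, -0.22599999606609344], [0.7882000207901001, -0.15530000627040863], [0.6976000070571899, -0.1460999995470047]]
y 0.045 [ 0.7416 -0.1885] [0.072  0.0922] 84.26 [[0.6920999884605408, -0.21969999372959137], [0.7838000059127808, -0.2290000021457672], [0.7910000085830688, -0.15729999542236328], [0.6992999911308289, -0.14810000360012054]]
b 0.058 [0.5908 0.1766] [0.1161 0.1361] 83.32 [[0.5164999961853027, 0.12680000066757202], [0.6516000032424927, 0.1110000014305
[... 2108 characters left out ...]
7473, 0.21860000491142273]]
b 0.058 [0.5982 0.158 ] [0.1281 0.1363] 83.46 [[0.5231999754905701, 0.10220000147819519], [0.6585999727249146, 0.08659999817609787], [0.6732000112533569, 0.21389999985694885], [0.5378000140190125, 0.22939999401569366]]
b 0.045 [0.594  0.1676] [0.1297 0.138 ] 83.46 [[0.5181000232696533, 0.11100000143051147], [0.6552000045776367, 0.09520000219345093], [0.6700000166893005, 0.2240999937057495], [0.5328999757766724, 0.23989999294281006]]
319 147 [0.733 0.002 0.15 ]
150 183 [0.65  0.479 0.02 ]
181 183 [0.65  0.391 0.02 ]
159 270 [0.403 0.452 0.01 ]
472 266 [ 0.425 -0.432  0.02 ]
487 213 [ 0.575 -0.466  0.04 ]
470 210 [ 0.583 -0.436  0.   ]
458 264 [ 0.428 -0.401  0.   ]
```

View pics/c1.png

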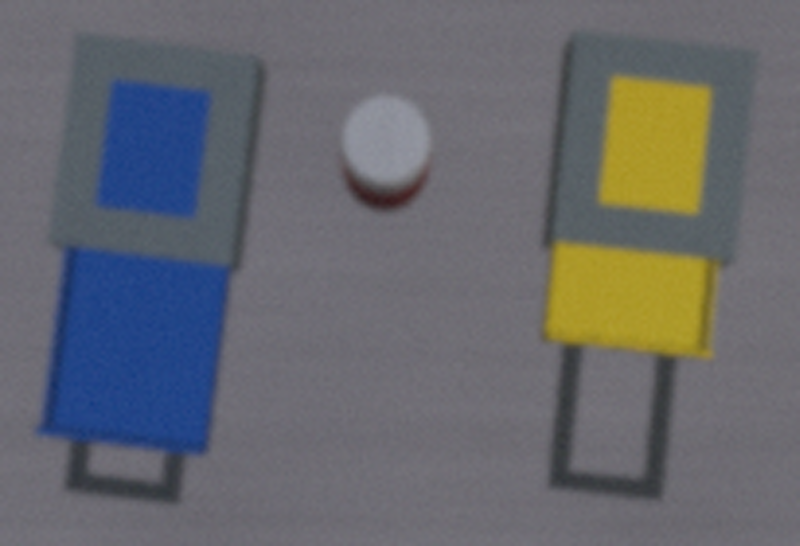

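Blue is about 73 mm open and yellow only a few mm. The blue unit is at (0.734, 0.167) with yaw -6.6°, the yellow unit at (0.740, -0.185) with yaw -5.75°. The sizes fit what is given. I'll turn the tool, close the fingers and travel high to a point in front of the blue lip.

>>> step_arm(increments=[{"wz":0.117,"gripper":0},{"wz":0.117,"gripper":0},{"wz":0.117,"gripper":0},{"wz":0.117,"gripper":0},{"x":-4.6,"y":-1.25},{"x":-4.6,"y":-1.25},{"x":-4.6,"y":-1.25},{"x":-4.6,"y":-1.25},{"x":-4.6,"y":-1.25},{"x":-4.6,"y":-1.25},{"x":-4.6,"y":-1.25},{"x":-4.6,"y":-1.25},{"x":-4.6,"y":-1.25},{"x":-4.6,"y":-1.25},{"x":-4.6,"y":-1.25},{"x":-4.6,"y":-1.25},{"x":-4.6,"y":-1.25},{"x":-4.6,"y":-1.25},{"x":-4.6,"y":-1.25},{"x":-4.6,"y":-1.25}])

```text
invalid input at $.increments[0]: expected keys x, y, z, wx, wy, wz, gripper
```

>>> step_arm(increments=[{"x":0,"y":0,"z":0,"wx":0,"wy":0,"wz":0.117,"gripper":0},{"x":0,"y":0,"z":0,"wx":0,"wy":0,"wz":0.117,"gripper":0},{"x":0,"y":0,"z":0,"wx":0,"wy":0,"wz":0.117,"gripper":0},{"x":0,"y":0,"z":0,"wx":0,"wy":0,"wz":0.117,"gripper":0},{"x":-4.6,"y":-1.25,"z":0,"wx":0,"wy":0,"wz":0,"gripper":0},{"x":-4.6,"y":-1.25,"z":0,"wx":0,"wy":0,"wz":0,"gripper":0},{"x":-4.6,"y":-1.25,"z":0,"wx":0,"wy":0,"wz":0,"gripper":0},{"x":-4.6,"y":-1.25,"z":0,"wx":0,"wy":0,"wz":0,"gripper":0},{"x":-4.6,"y":-1.25,"z":0,"wx":0,"wy":0,"wz":0,"gripper":0},{"x":-4.6,"y":-1.25,"z":0,"wx":0,"wy":0,"wz":0,"gripper":0},{"x":-4.6,"y":-1.25,"z":0,"wx":0,"wy":0,"wz":0,"gripper":0},{"x":-4.6,"y":-1.25,"z":0,"wx":0,"wy":0,"wz":0,"gripper":0},{"x":-4.6,"y":-1.25,"z":0,"wx":0,"wy":0,"wz":0,"gripper":0},{"x":-4.6,"y":-1.25,"z":0,"wx":0,"wy":0,"wz":0,"gripper":0},{"x":-4.6,"y":-1.25,"z":0,"wx":0,"wy":0,"wz":0,"gripper":0},{"x":-4.6,"y":-1.25,"z":0,"wx":0,"wy":0,"wz":0,"gripper":0},{"x":-4.6,"y":-1.25,"z":0,"wx":0,"wy":0,"wz":0,"gripper":0},{"x":-4.6,"y":-1.25,"z":0,"wx":0,"wy":0,"wz":0,"gripper":0},{"x":-4.6,"y":-1.25,"z":0,"wx":0,"wy":0,"wz":0,"gripper":0},{"x":-4.6,"y":-1.25,"z":0,"wx":0,"wy":0,"wz":0,"gripper":0}])

```text
time_s: 2.1
position: [0.4737, 0.1938, 0.4045]
tool_rot: [[-0.116, -0.993, -0.0], [-0.993, 0.116, -0.0], [0.0, 0.0, -1.0]]
ft_force: [0.9, -1.3, 0.8]
grip_width: -0.0004
```

>>> step_arm(increments=[{"x":0,"y":0,"z":4.2,"wx":0,"wy":0,"wz":0,"gripper":0},{"x":0,"y":0,"z":4.2,"wx":0,"wy":0,"wz":0,"gripper":0},{"x":0,"y":0,"z":4.2,"wx":0,"wy":0,"wz":0,"gripper":0},{"x":0,"y":0,"z":4.2,"wx":0,"wy":0,"wz":0,"gripper":0},{"x":0,"y":0,"z":4.1,"wx":0,"wy":0,"wz":0,"gripper":0},{"x":0,"y":-1,"z":0,"wx":0,"wy":0,"wz":0,"gripper":0},{"x":0,"y":-1,"z":0,"wx":0,"wy":0,"wz":0,"gripper":0},{"x":0,"y":-1,"z":0,"wx":0,"wy":0,"wz":0,"gripper":0},{"x":0,"y":-1,"z":0,"wx":0,"wy":0,"wz":0,"gripper":0},{"x":0,"y":-1,"z":0,"wx":0,"wy":0,"wz":0,"gripper":0},{"x":0,"y":-1,"z":0,"wx":0,"wy":0,"wz":0,"gripper":0},{"x":0,"y":-1,"z":0,"wx":0,"wy":0,"wz":0,"gripper":0},{"x":0,"y":-1,"z":0,"wx":0,"wy":0,"wz":0,"gripper":0}])

```text
time_s: 3.4
position: [0.5537, 0.1822, 0.1959]
tool_rot: [[-0.116, -0.993, -0.0], [-0.993, 0.116, 0.0], [-0.0, 0.0, -1.0]]
ft_force: [-4.1, 1.1, 2.6]
grip_width: -0.0
```

Run:
```python
from h import *
o=env.observe();print(o['position'],o['ft_force'])
d=grab('wrist','w1.png')
```

```text
[0.55366394 0.18221369 0.19587472] [-4.07150706  1.14382518  2.62952918]
```

View pics/w1.png

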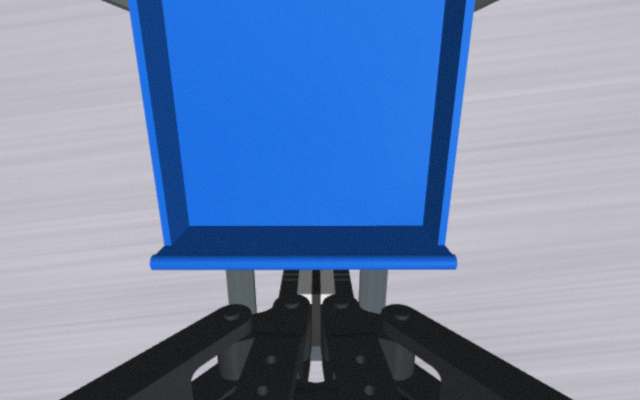

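The wrist view shows the closed fingertips against the middle of the blue lip (about (315,262)), with a steady push of about 4 N, which matches tray friction.

>>> step_arm(increments=[{"x":0,"y":-0.7,"z":0,"wx":0,"wy":0,"wz":0,"gripper":0},{"x":0,"y":-0.7,"z":0,"wx":0,"wy":0,"wz":0,"gripper":0},{"x":0,"y":-0.7,"z":0,"wx":0,"wy":0,"wz":0,"gripper":0},{"x":0,"y":-0.4,"z":0,"wx":0,"wy":0,"wz":0,"gripper":0},{"x":0,"y":-0.2,"z":0,"wx":0,"wy":0,"wz":0,"gripper":0},{"x":0,"y":-0.2,"z":0,"wx":0,"wy":0,"wz":0,"gripper":0}])

```text
time_s: 4.05
position: [0.5818, 0.1789, 0.1956]
tool_rot: [[-0.116, -0.993, -0.0], [-0.993, 0.116, -0.0], [0.0, 0.0, -1.0]]
ft_force: [-2.4, 0.7, -0.2]
grip_width: -0.0004
```

>>> step_arm(increments=[{"x":0,"y":-0.2,"z":0,"wx":0,"wy":0,"wz":0,"gripper":0},{"x":0,"y":-0.1,"z":0,"wx":0,"wy":0,"wz":0,"gripper":0}])

```text
time_s: 4.25
position: [0.5848, 0.1786, 0.1957]
tool_rot: [[-0.116, -0.993, -0.0], [-0.993, 0.116, 0.0], [0.0, 0.0, -1.0]]
ft_force: [-2.2, -0.3, 0.5]
grip_width: -0.0
```

>>> step_arm(increments=[{"x":0,"y":-0.2,"z":0,"wx":0,"wy":0,"wz":0,"gripper":0},{"x":0,"y":-0.1,"z":0,"wx":0,"wy":0,"wz":0,"gripper":0}])

```text
time_s: 4.45
position: [0.5867, 0.1785, 0.1955]
tool_rot: [[-0.116, -0.993, -0.005], [-0.993, 0.116, -0.0], [0.001, 0.005, -1.0]]
ft_force: [-13.7, 0.3, 6.1]
grip_width: -0.0001
```

>>> step_arm(increments=[{"x":0,"y":-0.2,"z":0,"wx":0,"wy":0,"wz":0,"gripper":0},{"x":0,"y":-0.1,"z":0,"wx":0,"wy":0,"wz":0,"gripper":0}])

```text
time_s: 4.65
position: [0.588, 0.1784, 0.1954]
tool_rot: [[-0.115, -0.993, -0.012], [-0.993, 0.115, -0.0], [0.002, 0.012, -1.0]]
ft_force: [-26.1, 2.5, 14.0]
grip_width: 0.0
```

The force rise at x ≈ 0.5865 matches the predicted stop (0.586), so blue is home. Next I'll back off, lift and move above the yellow bay.

>>> step_arm(increments=[{"x":0,"y":0.5,"z":0,"wx":0,"wy":0,"wz":0,"gripper":0},{"x":0,"y":1.5,"z":0,"wx":0,"wy":0,"wz":0,"gripper":0},{"x":0,"y":2,"z":0,"wx":0,"wy":0,"wz":0,"gripper":0},{"x":0,"y":0,"z":-4.5,"wx":0,"wy":0,"wz":0,"gripper":0},{"x":0,"y":0,"z":-4.5,"wx":0,"wy":0,"wz":0,"gripper":0},{"x":0,"y":0,"z":-4.5,"wx":0,"wy":0,"wz":-0.015,"gripper":0},{"x":4.3,"y":-1.5,"z":0,"wx":0,"wy":0,"wz":0,"gripper":0},{"x":4.3,"y":-1.5,"z":0,"wx":0,"wy":0,"wz":0,"gripper":0},{"x":4.3,"y":-1.5,"z":0,"wx":0,"wy":0,"wz":0,"gripper":0},{"x":4.3,"y":-1.5,"z":0,"wx":0,"wy":0,"wz":0,"gripper":0},{"x":4.3,"y":-1.5,"z":0,"wx":0,"wy":0,"wz":0,"gripper":0},{"x":4.3,"y":-1.5,"z":0,"wx":0,"wy":0,"wz":0,"gripper":0},{"x":4.3,"y":-1.5,"z":0,"wx":0,"wy":0,"wz":0,"gripper":0},{"x":4.3,"y":-1.5,"z":0,"wx":0,"wy":0,"wz":0,"gripper":0}])

```text
time_s: 6.05
position: [0.636, -0.1741, 0.3312]
tool_rot: [[-0.101, -0.995, 0.002], [-0.995, 0.101, -0.001], [0.001, -0.002, -1.0]]
ft_force: [1.5, -0.3, 0.0]
grip_width: -0.0003
```

Run:
```python
from h import *
o=env.observe();print(o['position'],o['tool_rot'],o['ft_force'])
d=grab('wrist');t=grab('top')
# blue tray visible part and yellow tray, top view
for nm,d2 in(('top',t),('wrist',d)):
    hsv=cv2.cvtColor(d2['color'],cv2.COLOR_BGR2HSV)
    for n,lo,hi in(('y',(20,100,60),(35,255,255)),('b',(95,100,40),(125,255,255))):
        for c in cv2.findContours(cv2.inRange(hsv,lo,hi),0,1)[0]:
            if cv2.contourArea(c)<300: continue
            P=np.array([ray(d2,u,v,.045)[:2] for u,v in c[:,0]],np.float32)
            if abs(P[:,1].mean())>.4 :continue
            r=cv2.minAreaRect(P);print(nm,n,np.round(r[1],3),np.round(cv2.boxPoints(r),4).tolist())
p=np.array(o['position']);p[2]=.02
print('tip in wrist img',proj(d,p))
im=np.hstack([d['color'],cv2.resize(t['color'][115:255,200:424],(640,400))]);cv2.imwrite('pics/m2.png',cv2.resize(im,(800,250)))
```

```text
[ 0.63599978 -0.17407485  0.33118978] [[-1.01319807e-01 -9.94851582e-01  2.15110046e-03]
 [-9.94853423e-01  1.01317387e-01 -1.20567752e-03]
 [ 9.81526306e-04 -2.26218867e-03 -9.99996960e-01]] [ 1.49928509 -0.25877022  0.00712026]
top y [0.047 0.073] [[0.59579998254776, -0.15600000321865082], [0.667900025844574, -0.163100004196167], [0.6725000143051147, -0.11620000004768372], [0.6003999710083008, -0.10909999907016754]]
top y [0.073 0.093] [[0.6915000081062317, -0.22050000727176666], [0.7835000157356262, -0.23019999265670776], [0.791100025177002, -0.15760000050067902], [0.6991000175476074, -0.14790000021457672]]
top b [0.119 0.065] [[0.5875999927520752, 0.1200999990105629], [0.6525999903678894, 0.11270000040531158], [0.666100025177002, 0.2305999994277954], [0.6010000109672546, 0.23800000548362732]]
top b [0.073 0.093] [[0.6848999857902527, 0.13740000128746033], [0.7768999934196472, 0.12690000236034393], [0.785099983215332, 0.19910000264644623], [0.6930999755859375, 0.20970000326633453]]
wrist y [0.118 0.065] [[0.5935999751091003, -0.2296999990940094], [0.657800018787384, -0.2362000048160553], [0.6697999835014343, -0.11900000274181366], [0.6054999828338623, -0.11249999701976776]]
wrist y [0.074 0.074] [[0.6916000247001648, -0.21799999475479126], [0.7652000188827515, -0.22550000250339508], [0.7727000117301941, -0.15150000154972076], [0.6991000175476074, -0.14399999380111694]]
tip in wrist img [[315.16426359 188.23797957]]
```

View pics/m2.png

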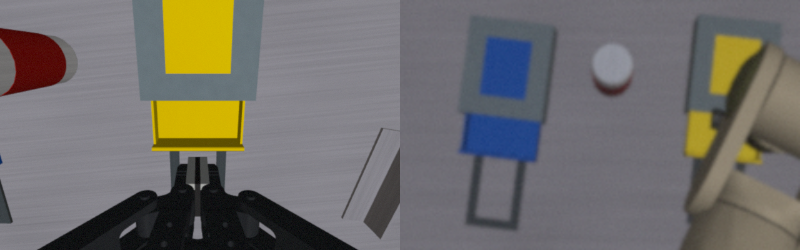

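Blue measures 65 mm deep in the open, the same as shut. Yellow measures 73 mm, so it is about 7 mm out. The finger stands centred over the yellow bay, with about 18–20 mm clear on each side. I'll descend into the bay and pull.

>>> step_arm(increments=[{"x":0,"y":0,"z":4,"wx":0,"wy":0,"wz":0,"gripper":0},{"x":0,"y":0,"z":4,"wx":0,"wy":0,"wz":0,"gripper":0},{"x":0,"y":0,"z":3,"wx":0,"wy":0,"wz":0,"gripper":0},{"x":0,"y":0,"z":1.8,"wx":0,"wy":0,"wz":0,"gripper":0},{"x":0,"y":0,"z":1,"wx":0,"wy":0,"wz":0,"gripper":0},{"x":0,"y":0,"z":0,"wx":0,"wy":0,"wz":0,"gripper":0}])

```text
time_s: 6.75
position: [0.6357, -0.1717, 0.1919]
tool_rot: [[-0.101, -0.995, -0.001], [-0.995, 0.101, 0.0], [-0.0, 0.001, -1.0]]
ft_force: [-0.7, -0.6, 0.3]
grip_width: 0.0
```

>>> step_arm(increments=[{"x":0,"y":0.7,"z":0,"wx":0,"wy":0,"wz":0,"gripper":0},{"x":0,"y":0.7,"z":0,"wx":0,"wy":0,"wz":0,"gripper":0},{"x":0,"y":0.7,"z":0,"wx":0,"wy":0,"wz":0,"gripper":0},{"x":0,"y":0.7,"z":0,"wx":0,"wy":0,"wz":0,"gripper":0},{"x":0,"y":0.7,"z":0,"wx":0,"wy":0,"wz":0,"gripper":0},{"x":0,"y":0.7,"z":0,"wx":0,"wy":0,"wz":0,"gripper":0}])

```text
time_s: 7.35
position: [0.5935, -0.1676, 0.1934]
tool_rot: [[-0.101, -0.995, 0.002], [-0.995, 0.101, -0.001], [0.001, -0.002, -1.0]]
ft_force: [3.3, 0.0, 2.7]
grip_width: 0.0001
```

>>> step_arm(increments=[{"x":0,"y":0.7,"z":0,"wx":0,"wy":0,"wz":0,"gripper":0},{"x":0,"y":0.7,"z":0,"wx":0,"wy":0,"wz":0,"gripper":0},{"x":0,"y":0.7,"z":0,"wx":0,"wy":0,"wz":0,"gripper":0},{"x":0,"y":0.7,"z":0,"wx":0,"wy":0,"wz":0,"gripper":0},{"x":0,"y":0.7,"z":0,"wx":0,"wy":0,"wz":0,"gripper":0},{"x":0,"y":0.7,"z":0,"wx":0,"wy":0,"wz":0,"gripper":0},{"x":0,"y":0.7,"z":0,"wx":0,"wy":0,"wz":0,"gripper":0},{"x":0,"y":0.7,"z":0,"wx":0,"wy":0,"wz":0,"gripper":0},{"x":0,"y":0.5,"z":0,"wx":0,"wy":0,"wz":0,"gripper":0},{"x":0,"y":0.3,"z":0,"wx":0,"wy":0,"wz":0,"gripper":0}])

```text
time_s: 8.35
position: [0.5296, -0.1611, 0.1927]
tool_rot: [[-0.101, -0.995, -0.0], [-0.995, 0.101, 0.0], [-0.0, 0.0, -1.0]]
ft_force: [2.8, -1.3, 1.4]
grip_width: -0.0002
```

>>> step_arm(increments=[{"x":0,"y":0.3,"z":0,"wx":0,"wy":0,"wz":0,"gripper":0},{"x":0,"y":0.2,"z":0,"wx":0,"wy":0,"wz":0,"gripper":0},{"x":0,"y":0.1,"z":0,"wx":0,"wy":0,"wz":0,"gripper":0}])

```text
time_s: 8.65
position: [0.5241, -0.1605, 0.1927]
tool_rot: [[-0.101, -0.995, -0.0], [-0.995, 0.101, 0.0], [-0.0, 0.0, -1.0]]
ft_force: [3.0, -0.8, 0.5]
grip_width: -0.0002
```

>>> step_arm(increments=[{"x":0,"y":0.2,"z":0,"wx":0,"wy":0,"wz":0,"gripper":0},{"x":0,"y":0.1,"z":0,"wx":0,"wy":0,"wz":0,"gripper":0}])

```text
time_s: 8.85
position: [0.5211, -0.1602, 0.1927]
tool_rot: [[-0.101, -0.995, -0.0], [-0.995, 0.101, 0.0], [-0.0, 0.0, -1.0]]
ft_force: [3.0, -1.3, 0.4]
grip_width: -0.0002
```

>>> step_arm(increments=[{"x":0,"y":0.2,"z":0,"wx":0,"wy":0,"wz":0,"gripper":0},{"x":0,"y":0.1,"z":0,"wx":0,"wy":0,"wz":0,"gripper":0}])

```text
time_s: 9.05
position: [0.5196, -0.1601, 0.193]
tool_rot: [[-0.102, -0.995, 0.006], [-0.995, 0.102, -0.001], [0.001, -0.006, -1.0]]
ft_force: [16.9, 1.6, -6.9]
grip_width: -0.0001
```

>>> step_arm(increments=[{"x":0,"y":0.15,"z":0,"wx":0,"wy":0,"wz":0,"gripper":0},{"x":0,"y":0,"z":0,"wx":0,"wy":0,"wz":0,"gripper":0}])

```text
time_s: 9.25
position: [0.519, -0.16, 0.1931]
tool_rot: [[-0.102, -0.995, 0.01], [-0.995, 0.102, -0.002], [0.001, -0.01, -1.0]]
ft_force: [20.8, 1.1, -8.5]
grip_width: -0.0
```

>>> step_arm(increments=[{"x":0,"y":-0.7,"z":0,"wx":0,"wy":0,"wz":0,"gripper":0},{"x":0,"y":-0.7,"z":0,"wx":0,"wy":0,"wz":0,"gripper":0},{"x":0,"y":0,"z":0,"wx":0,"wy":0,"wz":0,"gripper":0},{"x":0,"y":0,"z":-1,"wx":0,"wy":0,"wz":0,"gripper":0},{"x":0,"y":0,"z":-3,"wx":0,"wy":0,"wz":0,"gripper":0},{"x":0,"y":0,"z":-4.5,"wx":0,"wy":0,"wz":0,"gripper":0},{"x":0,"y":0,"z":-4.5,"wx":0,"wy":0,"wz":0,"gripper":0},{"x":0,"y":0,"z":-4.5,"wx":0,"wy":0,"wz":0,"gripper":0},{"x":0,"y":4.5,"z":0,"wx":0,"wy":0,"wz":0,"gripper":0},{"x":0,"y":4.5,"z":0,"wx":0,"wy":0,"wz":0,"gripper":0},{"x":0,"y":3,"z":0,"wx":0,"wy":0,"wz":0,"gripper":0},{"x":4.5,"y":0,"z":0,"wx":0,"wy":0,"wz":0,"gripper":0},{"x":4.5,"y":0,"z":0,"wx":0,"wy":0,"wz":0,"gripper":0},{"x":4.5,"y":0,"z":0,"wx":0,"wy":0,"wz":0,"gripper":0},{"x":4.5,"y":0,"z":0,"wx":0,"wy":0,"wz":0,"gripper":0},{"x":0,"y":0,"z":0,"wx":0,"wy":0,"wz":0,"gripper":0}])

```text
time_s: 10.85
position: [0.3919, -0.3321, 0.3679]
tool_rot: [[-0.106, -0.994, -0.0], [-0.994, 0.106, -0.001], [0.001, 0.0, -1.0]]
ft_force: [0.8, -0.3, 0.5]
grip_width: 0.0001
```

Run:
```python
from h import *
o=env.observe();print(o['position'],o['ft_force'],o['qvel'])
t=grab('top');s=grab('scene')
for nm,d2 in(('top',t),('scene',s)):
    hsv=cv2.cvtColor(d2['color'],cv2.COLOR_BGR2HSV)
    for n,lo,hi in(('y',(20,100,60),(35,255,255)),('b',(95,100,40),(125,255,255))):
        for c in cv2.findContours(cv2.inRange(hsv,lo,hi),0,1)[0]:
            if cv2.contourArea(c)<300: continue
            P=np.array([ray(d2,u,v,.045)[:2] for u,v in c[:,0]],np.float32)
            if abs(P[:,1].mean())>.4 :continue
            r=cv2.minAreaRect(P);print(nm,n,np.round(r[1],3),np.round(cv2.boxPoints(r),4).tolist())
im=np.hstack([cv2.resize(t['color'][115:255,120:504],(768,280))]);im=np.vstack([im,cv2.resize(s['color'][120:320,200:480],(768,548))[:310]]);cv2.imwrite('pics/m3.png',im)
```

```text
[ 0.39185015 -0.33211116  0.36787763] [ 0.76147378 -0.28312832  0.49526162] [ 4.11219112 -2.39039469  4.67501801  1.29419472  0.17366346  3.21179975]
top y [0.119 0.166] [[0.49559998512268066, -0.21789999306201935], [0.661300003528595, -0.23330000042915344], [0.6722000241279602, -0.1151999980211258], [0.5065000057220459, -0.09989999979734421]]
top y [0.072 0.092] [[0.6920999884605408, -0.21969999372959137], [0.7838000059127808, -0.2290000021457672], [0.7910000085830688, -0.15729999542236328], [0.6992999911308289, -0.14810000360012054]]
top b [0.119 0.065] [[0.5874999761581421, 0.11990000307559967], [0.6525999903678894, 0.11240000277757645], [0.666100025177002, 0.2305999994277954], [0.6010000109672546, 0.23800000548362732]]
top b [0.073 0.093] [[0.6848999857902527, 0.13740000128746033], [0.7767999768257141, 0.12690000236034393], [0.785099983215332, 0.19910000264644623], [0.6930999755859375, 0.20970000326633453]]
scene y [0.072 0.092] [[0.6890000104904175, -0.21060000360012054], [0.7807000279426575, -0.22020000219345093], [0.7882000207901001, -0.148499995470047], [0.696399986743927, -0.1388999968767166]]
scene y [0.125 0.163] [[0.4984000027179718, -0.23019999265670776], [0.6607000231742859, -0.2475000023841858], [0.673799991607666, -0.12349999696016312], [0.5116000175476074, -0.1062999963760376]]
scene b [0.073 0.093] [[0.6819000244140625, 0.14579999446868896], [0.7742999792098999, 0.13539999723434448], [0.7825000286102295, 0.20810000598430634], [0.6901000142097473, 0.21860000491142273]]
scene b [0.135 0.068] [[0.5892999768257141, 0.10159999877214432], [0.6572999954223633, 0.0949999988079071], [0.6703000068664551, 0.22910000383853912], [0.6022999882698059, 0.23569999635219574]]
```

View pics/m3.png

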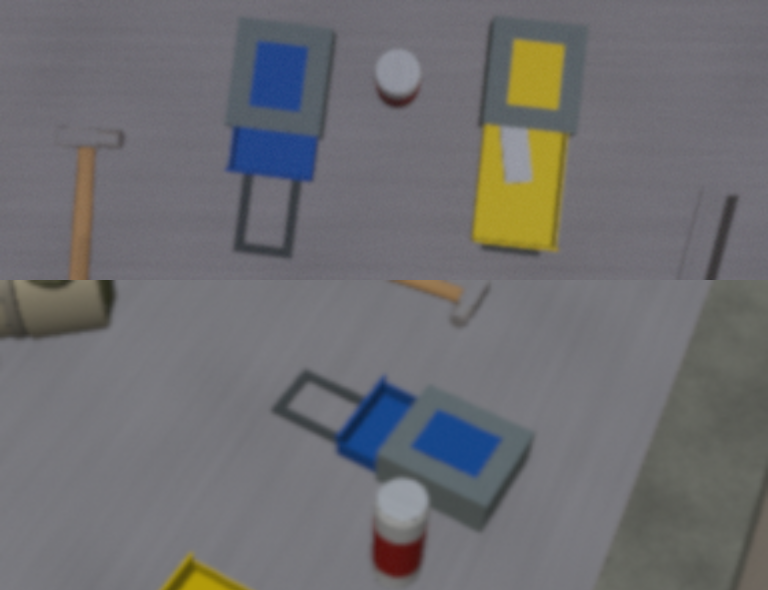

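Yellow is fully out: 166 mm visible against 65 mm for a shut tray, so about 100 mm drawn. The coupon lies in it at about (516,155), and blue is shut. The can, hammer and angle stand where they were. I'll let the arm settle, then hand in.

>>> step_arm(increments=[{"x":0,"y":0,"z":0,"wx":0,"wy":0,"wz":0,"gripper":0},{"x":0,"y":0,"z":0,"wx":0,"wy":0,"wz":0,"gripper":0},{"x":0,"y":0,"z":0,"wx":0,"wy":0,"wz":0,"gripper":0}])

```text
time_s: 11.25
position: [0.3933, -0.3272, 0.368]
tool_rot: [[-0.1, -0.995, 0.0], [-0.995, 0.1, -0.0], [0.0, -0.0, -1.0]]
ft_force: [0.2, 0.0, -0.2]
grip_width: -0.0002
```

```bash
python3 -c "
from rig import env
o=env.observe();print(o['time_s'],o['qvel'],o['ft_force']);print(env.close_job())"
```

```text
11.25 [-0.17288439  0.24217111 -0.26236274  0.12564784  0.04456885 -0.07872473] [ 0.16555855  0.03008593 -0.18605267]
the job is handed in; nothing more can be done
None
```

I pushed the blue tray home first, then hooked the yellow lip with the closed fingertips and drew that tray out to its stop. The job was handed in at 11.25 s.

- **Blue tray:** the force rose from about 2 N to 26 N at the predicted stop. Afterwards 65 mm showed in front of the housing, as expected for a shut tray.
- **Yellow tray:** the force rose from about 3 N to 21 N at the predicted stop. 166 mm shows in the top view, so it is about 100 mm out. It started about 7 mm open, while blue was still open; I left it so, as the task says "shut or nearly so".
- **Coupon and bystanders:** the last pictures show the coupon lying in its tray, slightly turned. The can and hammer look unmoved; the angle was only partly in the last crop. I judged these by eye and did not measure them again.
- **Arm:** it finished high and clear, with about 0 N on the wrist.

No check failed. Before the pull, the two views disagreed by about 4 mm on how far out the yellow tray was, which made no difference.

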